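# Sort ballast canisters by heft and press them home in their wells

## Robot

A 6-joint arm with a two-finger parallel gripper is mounted at the origin on a cart in front of the work surface, level with it; the furniture and walls round the work are solid. World frame = base frame: x ahead of the robot, y to its left, z up, the work surface at z = 0. Lengths are in m, angles in rad, forces in N, time in s.
With the tool pointing down it reaches from about 0.3 to 0.775 m from the base axis. Payload 14.6 kg.
Tool frame: the origin (TCP) lies midway between the tips of the shut fingers; the grasp point (between the pads) lies 19 mm behind it; z points along the fingers, y is the line along which they close (so a half turn about z gives the same grasp; the last joint's range is limited). The gripper opens to 94 mm and grips with 3 to 60 N. Pads are 16 mm wide; open, the fingers measure 119 mm over their backs; the gripper's body (75 mm by 177 mm) begins 78 mm behind the grasp point.
Start: joints at [-1.297, 0.3, 1.521, -0, 1.321, -0.067], TCP at [0.184, -0.518, 0.205] pointing down, gripper open.
Joint ranges: [-3.03, 3.03], [-0.79, 2.21], [0.23, 2.52], [-1.04, 4.18], [0, 3.07], [-2.55, 2.55]. Speed limits (rad/s): [2.22, 2.22, 2.57, 3.14, 3.14, 3.14].

## Interface

Orientations are given as [roll, pitch, yaw] about the fixed x, y, z axes, in that order (R = Rz(yaw) Ry(pitch) Rx(roll)).
In Python, from station import * gives the robot as it stands.
- The arm moves only by the tool send_rows, never from a script. Its argument "targets" is a list of rows, each an object of numbers: "x", "y", "z": the shift along the world's x, y, z in units of 0.2 m (1.0 is 0.2 m); "spin": the turn about the world's z in units of pi/2 rad (1.0 is pi/2 rad); "claw": the finger opening in mm, from 0 to 94. A call has 1 to 20 rows; each row shifts and turns the commanded pose from where the row before left it; what a row does not reach is not made up. A row lasts 1/10 s, in which the tool goes at most 50 mm and 8.59 degrees, less where a joint would pass 70% of its speed; a pose out of reach is approached as far as the arm can. A call with a number of a shift or a turn outside -1 to 1 is refused whole. A call with a gripper value outside its range is refused whole. The fingers move at their own pace and stop on an object; "force" is the grip in N (left out, the last holds). Time passes only in rows, so rows that do not move let the fingers close. It gives the time, the measured TCP pose, the force, the opening and the grip force at its end, in the units of the state.
- get_obs(): the state, without advancing time (a new reading comes with each control period).
- camera(name): name is "scene" or "top"; returns the picture (384x512x3 uint8, blue, green, red); there is no depth.
- camera_model(name): a dict with "fovy" (degrees; the focal length in pixels is half the picture's height over the tangent of half this angle, whatever the lens; pixels are square), "cx", "cy" (the principal point, pixels), "T" (4x4, takes a point from camera to world coordinates). Camera axes: x right, y down, z forward; pixel columns grow to the right and rows downward; lengths in m; the calibration is good to about 2 mm. A picture is of the moment at which its call begins. camera_model takes no time and is no camera call.
- hand_in(): hands the job in; it is judged then, once.
The state is a dict: "time_s": time; "qpos": joint angles; "joint_vel": joint speeds; "tau": joint torques, N m; "ee_pos": TCP position; "eef_rot": TCP orientation; "force": force on the tool from outside, world axes, zero at the start; "moment": the same for the moment, N m; "grip_width": finger opening in m; "grip_force": force on a finger pad.
Only numpy, scipy, OpenCV 4.12 (cv2) and the standard library are available. Lean on these libraries where they do the work, as an engineer would, in place of code of your own. Each camera call takes 0.05 s, during which the arm holds its last target. There are 200 camera calls.

## Task

The two grey-lidded ballast canisters look alike; lift each one and feel its weight to tell whether it has a hollow hub (light, about 170 g), is filled (about 400 g) or has a solid hub (heavy, about 690 g). Stand it upright in the matching well of the rack - blue for hollow, yellow for filled, red for solid - and press it down gently, never over 30 N, until the stiff seat under it is fully home, then let go. The third well stays empty; tip neither canister over and do not disturb the weighing boat, the measuring glass and the marker.

Things in the scene. Friction and masses are not known exactly. Their poses are not given: they have to be found in the camera images.
- canister_a_mid (a point): Centre (half-way up, on the axis) of one of two identical-looking sealed ballast canisters: aluminium cylinder 50 mm in diameter, 84 mm tall, the top 26 mm a ribbed grey lid of the same diameter (fixed), foot chamfered 2.5 mm. z along the axis. It stands on the worktop; pinch it from above round the lid.
- canister_a: The same canister, origin at the centre of its underside, 42 mm below canister_a_mid. A core hidden in it, with a little play, makes it weigh 170 g in all (hollow hub), 400 g (filled) or 690 g (solid hub), each within 8 percent. The two canisters are never of the same kind; any kind may be in either.
- canister_b_mid (a point): Centre (half-way up, on the axis) of one of two identical-looking sealed ballast canisters: aluminium cylinder 50 mm in diameter, 84 mm tall, the top 26 mm a ribbed grey lid of the same diameter (fixed), foot chamfered 2.5 mm. z along the axis. It stands on the worktop; pinch it from above round the lid.
- canister_b: The same canister, origin at the centre of its underside, 42 mm below canister_b_mid. A core hidden in it, with a little play, makes it weigh 170 g in all (hollow hub), 400 g (filled) or 690 g (solid hub), each within 8 percent. The two canisters are never of the same kind; any kind may be in either.
- blue_mouth (a point): Centre of the mouth of the blue well, the place for a hollow-hub (170 g) canister: open round cup, bore 55 mm, rim 70 mm across, 48 mm tall, its rim 56 mm above the worktop. z up.
- blue_well: The blue cup, fixed to the rack; origin at the centre of its underside, 48 mm below the mouth. How deep its seat's stop lies differs from well to well and is not measured: with the seat home the canister stands 28 to 36 mm deep in the well, up to 4 mm more under load (cushion, 8 N per mm). More than 30 N on it damages it.
- blue_seat (a joint): Travel (m) of the black round seat inside that well: 0 up, 0.012 fully home against its stop (home from 0.0105); starts at 0 to 0.003. It slides down under a drag of 10 N, to which the canister's weight counts without ever moving it alone, and stays where it is left; once home the force simply rises. A firm rubber cushion lies under it.
- yellow_mouth (a point): Centre of the mouth of the yellow well, the place for a filled (400 g) canister: open round cup, bore 55 mm, rim 70 mm across, 48 mm tall, its rim 56 mm above the worktop. z up.
- yellow_well: The yellow cup, fixed to the rack; origin at the centre of its underside, 48 mm below the mouth. How deep its seat's stop lies differs from well to well and is not measured: with the seat home the canister stands 28 to 36 mm deep in the well, up to 4 mm more under load (cushion, 8 N per mm). More than 30 N on it damages it.
- yellow_seat (a joint): Travel (m) of the black round seat inside that well: 0 up, 0.012 fully home against its stop (home from 0.0105); starts at 0 to 0.003. It slides down under a drag of 10 N, to which the canister's weight counts without ever moving it alone, and stays where it is left; once home the force simply rises. A firm rubber cushion lies under it.
- red_mouth (a point): Centre of the mouth of the red well, the place for a solid-hub (690 g) canister: open round cup, bore 55 mm, rim 70 mm across, 48 mm tall, its rim 56 mm above the worktop. z up.
- red_well: The red cup, fixed to the rack; origin at the centre of its underside, 48 mm below the mouth. How deep its seat's stop lies differs from well to well and is not measured: with the seat home the canister stands 28 to 36 mm deep in the well, up to 4 mm more under load (cushion, 8 N per mm). More than 30 N on it damages it.
- red_seat (a joint): Travel (m) of the black round seat inside that well: 0 up, 0.012 fully home against its stop (home from 0.0105); starts at 0 to 0.003. It slides down under a drag of 10 N, to which the canister's weight counts without ever moving it alone, and stays where it is left; once home the force simply rises. A firm rubber cushion lies under it.
- rack: Aluminium base plate of the three wells, 90 x 310 x 8 mm, fixed; origin at the centre of its underside, y along the row. The wells stand on it 100 mm apart along y (one in the middle); which colour stands where varies.
- weigh_boat: White square weighing boat, 67 mm wide, 16 mm high, origin at the centre of its underside; a bystander.
- measuring_glass: Small clear measuring glass, 53 mm wide, 56 mm high, origin at the centre of its underside; a bystander.
- marker: Marker pen lying on the worktop, 133 mm long, 12 mm thick, long axis along its y, origin at the centre of its underside; a bystander.
Not all that is in view belongs to the job. What is shaped like the canister_b but green is not meant. What is shaped like the canister_a but green is not meant.

How it is judged:
By the outcome, as a careful person would: the job done as asked, in the order asked, and still so for the second after the job is handed in, with the robot touching nothing.
It also fails if it takes over 67 s, if anything falls off the work surface, if the arm or the gripper's body presses on something with over 40 N, if the wrist force passes 120 N, or if a joint passes its speed limit or range.

## Working session

There is one attempt and no reset: what is moved stays moved. The work goes in short steps, Python scripts to look and compute and a tool call to move; the robot and the scene stay as the last step left them, time stands still between calls to the robot, and variables do not carry over. Pictures are saved under pics/ and viewed, at most 10 in all, crops included, and the job is handed in when it is done.

Besides the shell and the picture viewer there is one more tool, called after "Emit:" by a JSON object that holds its "name" and its "arguments", one argument or row to a line. send_rows: Moves the arm, as the interface text tells. Its arguments: {"type":"object","properties":{"targets":{"type":"array"},"force":{"type":"number"}},"required":["targets"]}

```bash
mkdir -p pics; ls; python3 - <<'E'
from station import *
import cv2
for n in("scene","top"):
    cv2.imwrite(f"pics/{n}0.png",camera(n)); m=camera_model(n); print(n,m["fovy"],m["cx"],m["cy"],m["T"],{k for k in m})
o=get_obs(); print(o)
E
```

```text
pics
scene 55.0207833580529 254.2186232744197 193.43446392174852 [[-0.66929915 -0.46560501  0.57900831 -0.10972803]
 [-0.74289215  0.4065253  -0.53183497  0.58721414]
 [ 0.0122435  -0.78609742 -0.61798134  0.80979161]
 [ 0.          0.          0.          1.        ]] {'cx', 'fovy', 'cy', 'T'}
top 42.323121115389284 260.8547677031531 185.06235174358247 [[ 4.65442352e-03 -9.95709809e-01  9.24138088e-02  4.19354237e-01]
 [-9.99988592e-01 -4.73369028e-03 -6.38556270e-04 -3.79403380e-02]
 [ 1.07327509e-03 -9.24097824e-02 -9.95720483e-01  1.54485414e+00]
 [ 0.00000000e+00  0.00000000e+00  0.00000000e+00  1.00000000e+00]] {'cx', 'fovy', 'cy', 'T'}
{'time_s': 0.1, 'qpos': array([-1.29659809e+00,  3.00408489e-01,  1.52150519e+00,  3.31788903e-05,
        1.32069570e+00, -6.66200321e-02]), 'joint_vel': array([-0.000689  , -0.00011156, -0.00075262,  0.00062455, -0.00167274,
       -0.00079429]), 'tau': array([ 3.00133841e-03, -5.32642865e+01, -3.53282046e+01,  7.09149381e-02,
        2.35203240e-02, -5.43443230e-05]), 'ee_pos': array([ 0.18377518, -0.51814611,  0.20495278]), 'eef_rot': array([-3.14058033e+00, -9.97508235e-05,  3.40809987e-01]), 'force': array([-0.5779888 , -0.14023974,  0.07039216]), 'moment': array([-0.04450689,  0.01003083, -0.04514751]), 'grip_force': 0.0, 'grip_width': 0.09425258896011915}
```

View pics/scene0.png

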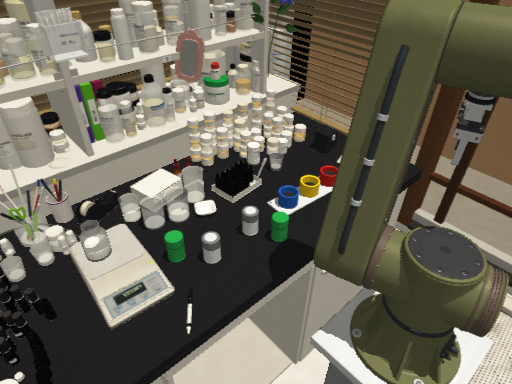

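View pics/top0.png

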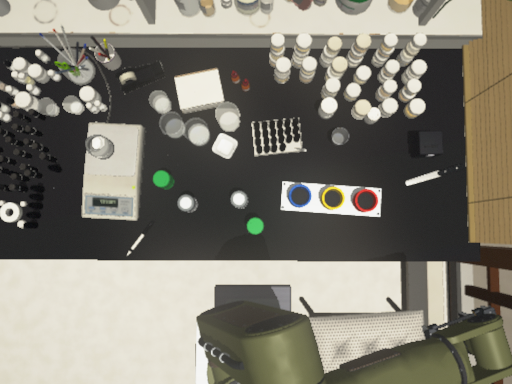

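Candidates at top pixels: grey/white-topped at (187,203) and (239,200); green-lidded lookalikes at (163,179) and (255,226), which are not meant. I'll confirm with an enlarged crop and measure.

```bash
cat > h.py <<'E'
from station import *
import cv2, numpy as np
def ray(n,u,v,z):
    m=camera_model(n); f=192/np.tan(np.radians(m["fovy"]/2)); T=np.array(m["T"])
    d=T[:3,:3]@[(u-m["cx"])/f,(v-m["cy"])/f,1]; p=T[:3,3]
    return (p+d*(z-p[2])/d[2])[:2]
def px(n,P):
    m=camera_model(n); f=192/np.tan(np.radians(m["fovy"]/2)); T=np.array(m["T"])
    c=T[:3,:3].T@(np.array(P)-T[:3,3]); return c[:2]/c[2]*f+[m["cx"],m["cy"]]
E
python3 - <<'E'
from h import *
i=cv2.imread("pics/top0.png"); s=cv2.imread("pics/scene0.png")
a=cv2.resize(i[165:245,150:275],None,fx=6,fy=6,interpolation=cv2.INTER_CUBIC)[:, :750]
b=cv2.resize(s[195:275,150:310],None,fx=4,fy=4,interpolation=cv2.INTER_CUBIC)
cv2.imwrite("pics/cropt.png",a); cv2.imwrite("pics/crops.png",b)
h=cv2.cvtColor(i,cv2.COLOR_BGR2HSV)
for c,lo,hi in(("blue",100,125),("yellow",20,32),("red",0,6),("green",50,75)):
    m=cv2.inRange(h,(lo,120,60),(hi,255,255))
    if c=="red": m|=cv2.inRange(h,(174,120,60),(180,255,255))
    for k in cv2.findContours(m,cv2.RETR_EXTERNAL,cv2.CHAIN_APPROX_NONE)[0]:
        if 120<cv2.contourArea(k)<1500 and k[:,0,1].mean()>150: 
            (u,v),ax,an=cv2.fitEllipse(k); print(c,u,v,ax,ray("top",u,v,.056 if c!="green" else .084))
E
```

```text
blue 299.3505859375 195.39834594726562 (20.915512084960938, 21.485977172851562) [ 0.52685159 -0.15487714]
yellow 332.1593017578125 197.7010040283203 (21.490262985229492, 22.246463775634766) [ 0.52037563 -0.25355621]
red 365.07049560546875 200.1278533935547 (21.463001251220703, 23.497676849365234) [ 0.51353176 -0.35246719]
green 254.85633850097656 225.47109985351562 (16.296781539916992, 16.82988739013672) [ 0.43571578 -0.02182207]
green 162.49124145507812 179.247802734375 (16.282190322875977, 21.204212188720703) [0.57084126 0.2524116 ]
```

View pics/cropt.png

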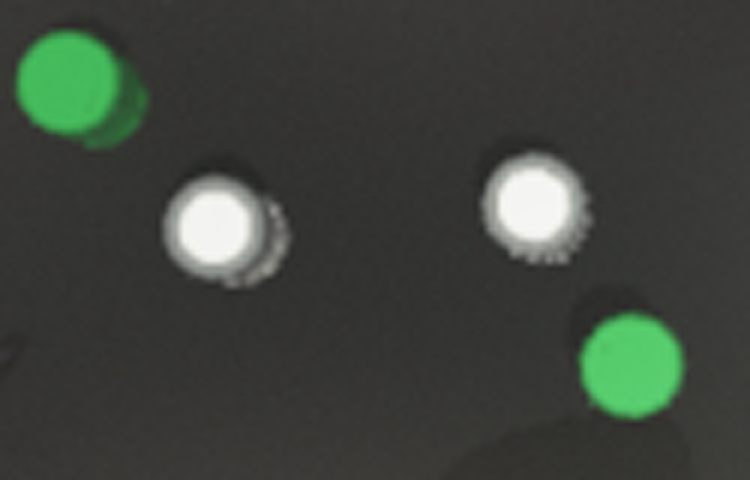

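View pics/crops.png

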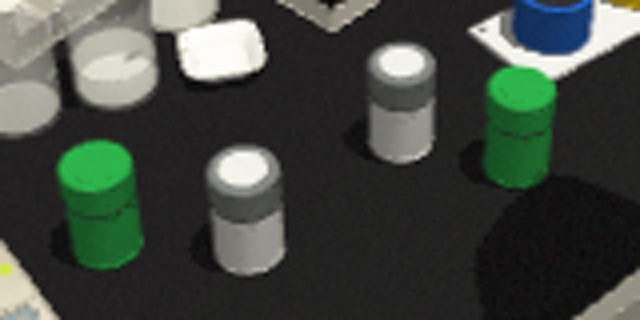

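The crops show two grey-lidded, white-disc canisters at top (186,203) and (239,199). Both are plain aluminium with a grey lid, as described. The green ones beside them are decoys. Now to refine positions with both views.

```bash
python3 - <<'E'
from h import *
for n,b in(("top",[(186,203),(239,199)]),("scene",[(211,237),(250,211)])):
    i=cv2.imread(f"pics/{n}0.png")
    for (u,v) in b:
        c=i[v-9:v+9,u-9:u+9].min(axis=2)
        t=215 if n=="top" else 215
        w=np.clip(c.astype(float)-170,0,60); w[c<170]=0
        _,l,st,ce=cv2.connectedComponentsWithStats((c>190).astype(np.uint8)); k=l[9,9]; m=cv2.dilate((l==k).astype(np.uint8),np.ones((3,3)))
        w=w*m; y,x=np.mgrid[:18,:18]; U=(w*x).sum()/w.sum()+u-9;V=(w*y).sum()/w.sum()+v-9
        print(n,U,V,st[k],ray(n,U,V,.084))
    h=cv2.cvtColor(i,cv2.COLOR_BGR2HSV)
    for c,lo,hi in(("blue",100,125),("yellow",20,32),("red",0,6)):
        m=cv2.inRange(h,(lo,120,60),(hi,255,255))
        if c=="red": m|=cv2.inRange(h,(174,120,60),(180,255,255))
        ks,hi_=cv2.findContours(m,cv2.RETR_CCOMP,cv2.CHAIN_APPROX_NONE)
        for k,q in zip(ks,hi_[0]):
            if len(k)>12 and k[:,0,1].mean()>150 and k[:,0,0].mean()>200:
                (U,V),ax,_=cv2.fitEllipse(k); print(n,c,"hole" if q[3]>=0 else "outer",U,V,ax,ray(n,U,V,.056))
E
```

```text
top 185.29719797887 202.48583677844127 [  3   3  12  12 117] [0.50229616 0.18361502]
top 238.42379679144386 198.64839572192514 [  3   3  12  12 118] [0.5143678  0.02711353]
top blue outer 299.3505859375 195.39834594726562 (20.915512084960938, 21.485977172851562) [ 0.52685159 -0.15487714]
top blue hole 299.73321533203125 195.5 (18.559268951416016, 18.606760025024414) [ 0.52655042 -0.1560278 ]
top yellow outer 472.633544921875 236.6732177734375 (3.816014289855957, 9.662784576416016) [ 0.4057111  -0.67223403]
top yellow outer 471.6357727050781 217.19349670410156 (4.363193988800049, 26.093875885009766) [ 0.46379778 -0.67126408]
top yellow outer 470.4508361816406 191.75025939941406 (2.801039695739746, 7.403305530548096) [ 0.54030563 -0.67034306]
top yellow outer 332.1593017578125 197.7010040283203 (21.490262985229492, 22.246463775634766) [ 0.52037563 -0.25355621]
top yellow hole 332.2839050292969 198.0465087890625 (16.676605224609375, 17.602500915527344) [ 0.51933613 -0.25392206]
top yellow outer 470.0950012207031 169.48670959472656 (3.8414196968078613, 34.49679946899414) [ 0.60786132 -0.
[... 516 characters left out ...]
 -0.13572948]
scene blue hole 288.17132568359375 193.80233764648438 (5.628721714019775, 12.44089412689209) [ 0.52112304 -0.14486428]
scene yellow outer 308.8865661621094 185.0017852783203 (20.11258888244629, 23.4368953704834) [ 0.50825368 -0.2335021 ]
scene yellow hole 309.0118713378906 183.26339721679688 (3.813520908355713, 9.540731430053711) [ 0.51460674 -0.24137607]
scene yellow outer 208.5 158.0 (4.62313175201416, 9.804083824157715) [ 0.86969417 -0.07627651]
scene red outer 327.8094787597656 174.6079864501953 (17.34733009338379, 21.96518898010254) [ 0.50492307 -0.33097838]
scene red hole 329.0662536621094 172.6903533935547 (4.657135009765625, 11.379240036010742) [ 0.50955251 -0.3437495 ]
```

Emit:
{"name": "send_rows", "arguments": {
  "targets": [
    {"x": 0.104, "y": 0.17, "spin": 0.018, "claw": 94},
    {"x": 0.104, "y": 0.17, "spin": 0.018},
    {"x": 0.104, "y": 0.17, "spin": 0.018},
    {"x": 0.104, "y": 0.17, "spin": 0.018},
    {"x": 0.104, "y": 0.17, "spin": 0.018},
    {"x": 0.104, "y": 0.17, "spin": 0.018},
    {"x": 0.104, "y": 0.17, "spin": 0.018},
    {"x": 0.104, "y": 0.17, "spin": 0.018},
    {"x": 0.104, "y": 0.17, "spin": 0.018},
    {"x": 0.104, "y": 0.17, "spin": 0.018},
    {"x": 0.104, "y": 0.17, "spin": 0.018},
    {"x": 0.104, "y": 0.17, "spin": 0.018},
    {"x": 0.104, "y": 0.17, "spin": 0.018},
    {"x": 0.104, "y": 0.17, "spin": 0.018},
    {"x": 0.104, "y": 0.17, "spin": 0.018},
    {"x": 0.104, "y": 0.17, "spin": 0.018},
    {"x": 0},
    {"x": 0}
  ],
  "force": 25
}}

```text
schema error: expected keys x, y, z, spin, claw
```

Emit:
{"name": "send_rows", "arguments": {
  "targets": [
    {"x": 0.104, "y": 0.17, "z": 0, "spin": 0.018, "claw": 94},
    {"x": 0.104, "y": 0.17, "z": 0, "spin": 0.018, "claw": 94},
    {"x": 0.104, "y": 0.17, "z": 0, "spin": 0.018, "claw": 94},
    {"x": 0.104, "y": 0.17, "z": 0, "spin": 0.018, "claw": 94},
    {"x": 0.104, "y": 0.17, "z": 0, "spin": 0.018, "claw": 94},
    {"x": 0.104, "y": 0.17, "z": 0, "spin": 0.018, "claw": 94},
    {"x": 0.104, "y": 0.17, "z": 0, "spin": 0.018, "claw": 94},
    {"x": 0.104, "y": 0.17, "z": 0, "spin": 0.018, "claw": 94},
    {"x": 0.104, "y": 0.17, "z": 0, "spin": 0.018, "claw": 94},
    {"x": 0.104, "y": 0.17, "z": 0, "spin": 0.018, "claw": 94},
    {"x": 0.104, "y": 0.17, "z": 0, "spin": 0.018, "claw": 94},
    {"x": 0.104, "y": 0.17, "z": 0, "spin": 0.018, "claw": 94},
    {"x": 0.104, "y": 0.17, "z": 0, "spin": 0.018, "claw": 94},
    {"x": 0.104, "y": 0.17, "z": 0, "spin": 0.018, "claw": 94},
    {"x": 0.104, "y": 0.17, "z": 0, "spin": 0.018, "claw": 94},
    {"x": 0.104, "y": 0.17, "z": 0, "spin": 0.018, "claw": 94},
    {"x": 0, "y": 0, "z": 0, "spin": 0, "claw": 94},
    {"x": 0, "y": 0, "z": 0, "spin": 0, "claw": 94}
  ],
  "force": 25
}}

```text
time_s: 1.9
ee_pos: [0.5164, 0.026, 0.2048]
eef_rot: [-3.141, 0.001, 0.794]
force: [0.7, -0.5, 0.6]
grip_width: 0.094
grip_force: 0.0
```

Emit:
{"name": "send_rows", "arguments": {
  "targets": [
    {"x": 0, "y": 0, "z": -0.2, "spin": 0, "claw": 94},
    {"x": 0, "y": 0, "z": -0.2, "spin": 0, "claw": 94},
    {"x": 0, "y": 0, "z": -0.2, "spin": 0, "claw": 94},
    {"x": 0, "y": 0, "z": -0.1, "spin": 0, "claw": 94},
    {"x": 0, "y": 0, "z": -0.055, "spin": 0, "claw": 94},
    {"x": 0, "y": 0, "z": 0, "spin": 0, "claw": 94}
  ]
}}

```text
time_s: 2.5
ee_pos: [0.516, 0.0249, 0.0538]
eef_rot: [-3.14, 0.001, 0.792]
force: [-0.3, -0.6, -0.1]
grip_width: 0.0938
grip_force: 0.0
```

Emit:
{"name": "send_rows", "arguments": {
  "targets": [
    {"x": 0, "y": 0, "z": 0, "spin": 0, "claw": 70},
    {"x": 0, "y": 0, "z": 0, "spin": 0, "claw": 60},
    {"x": 0, "y": 0, "z": 0, "spin": 0, "claw": 54},
    {"x": 0, "y": 0, "z": 0, "spin": 0, "claw": 50},
    {"x": 0, "y": 0, "z": 0, "spin": 0, "claw": 44},
    {"x": 0, "y": 0, "z": 0, "spin": 0, "claw": 40},
    {"x": 0, "y": 0, "z": 0, "spin": 0, "claw": 40},
    {"x": 0, "y": 0, "z": 0, "spin": 0, "claw": 40},
    {"x": 0, "y": 0, "z": 0, "spin": 0, "claw": 40}
  ],
  "force": 40
}}

```text
time_s: 3.4
ee_pos: [0.5167, 0.0256, 0.0545]
eef_rot: [3.142, -0.0, 0.793]
force: [-0.3, -1.1, 1.6]
grip_width: 0.0496
grip_force: 39.9
```

Gripped. Lift, hold, and read the weight.

Emit:
{"name": "send_rows", "arguments": {
  "targets": [
    {"x": 0, "y": 0, "z": 0.05, "spin": 0, "claw": 40},
    {"x": 0, "y": 0, "z": 0.15, "spin": 0, "claw": 40},
    {"x": 0, "y": 0, "z": 0.2, "spin": 0, "claw": 40},
    {"x": 0, "y": 0, "z": 0.1, "spin": 0, "claw": 40},
    {"x": 0, "y": 0, "z": 0, "spin": 0, "claw": 40},
    {"x": 0, "y": 0, "z": 0, "spin": 0, "claw": 40},
    {"x": 0, "y": 0, "z": 0, "spin": 0, "claw": 40},
    {"x": 0, "y": 0, "z": 0, "spin": 0, "claw": 40}
  ]
}}

```text
time_s: 4.2
ee_pos: [0.5161, 0.0257, 0.1532]
eef_rot: [-3.14, 0.002, 0.793]
force: [-0.0, 0.2, -1.5]
grip_width: 0.0498
grip_force: 39.9
```

```bash
python3 - <<'E'
from h import *
o=get_obs();print(o["grip_force"],o["grip_width"],o["ee_pos"])
F=[]
for k in range(8):
    i=camera("scene"); F.append(get_obs()["force"])
print(np.round(F,2),np.mean(F,0)); cv2.imwrite("pics/s1.png",i)
E
```

```text
39.931234853575006 0.04976916718910928 [0.51610757 0.02565066 0.15320046]
[[ 1.44 -0.25 -1.72]
 [ 0.02  0.45 -1.6 ]
 [ 0.18 -0.12 -1.5 ]
 [-1.15 -0.08 -1.71]
 [ 1.16  0.69 -2.35]
 [-0.97 -0.33 -1.23]
 [ 0.03 -0.62 -0.41]
 [ 0.24 -0.21 -1.63]] [ 0.11739038 -0.06039525 -1.51933906]
```

About 1.5 N, so canister B is hollow and goes in the blue well.

Emit:
{"name": "send_rows", "arguments": {
  "targets": [
    {"x": 0.009, "y": -0.15, "z": 0, "spin": 0, "claw": 40},
    {"x": 0.009, "y": -0.15, "z": 0, "spin": 0, "claw": 40},
    {"x": 0.009, "y": -0.15, "z": 0, "spin": 0, "claw": 40},
    {"x": 0.009, "y": -0.15, "z": 0, "spin": 0, "claw": 40},
    {"x": 0.009, "y": -0.15, "z": 0, "spin": 0, "claw": 40},
    {"x": 0.009, "y": -0.15, "z": 0, "spin": 0, "claw": 40},
    {"x": 0, "y": 0, "z": 0, "spin": 0, "claw": 40},
    {"x": 0, "y": 0, "z": 0, "spin": 0, "claw": 40}
  ]
}}

```text
time_s: 5.4
ee_pos: [0.5273, -0.1545, 0.1542]
eef_rot: [-3.141, 0.0, 0.792]
force: [-0.3, -0.8, -1.4]
grip_width: 0.0494
grip_force: 39.9
```

```bash
python3 - <<'E'
from h import *
i=camera("scene"); t=camera("top"); o=get_obs(); print(o["ee_pos"],o["force"])
cv2.imwrite("pics/s2.png",i);cv2.imwrite("pics/t2.png",t)
a=cv2.resize(i[110:220,240:350],None,fx=5,fy=5,interpolation=cv2.INTER_CUBIC)
cv2.imwrite("pics/c2.png",a)
p=o["ee_pos"]
for z in(p[2]-.054,p[2]+.030): print(px("scene",[p[0],p[1],z]))
# scene: outer/upper rim radial samples: print mouth projections of top-view estimates
for w in((.5269,-.1545),(.5201,-.2541),(.5134,-.3539)): print(px("scene",[*w,.056]))
E
```

```text
[ 0.52738421 -0.15360843  0.15439084] [ 0.3349511  -0.02039784 -2.2820231 ]
[289.58706578 181.11345216]
[291.51432813 159.37696794]
[288.92484204 191.81776252]
[310.25159448 181.11251428]
[330.01554784 171.16564314]
```

View pics/c2.png

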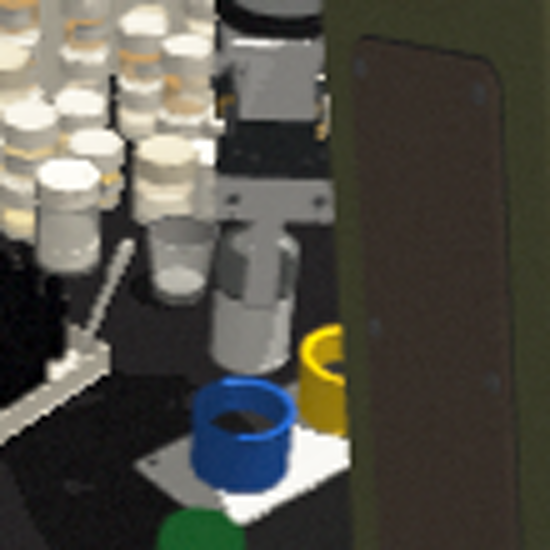

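The crop shows the canister at about (290,180) directly over the blue mouth at about (289,192). Rim and canister both match their projections to within about 1-2 mm, so I'll lower it.

Emit:
{"name": "send_rows", "arguments": {
  "targets": [
    {"x": 0, "y": -0.003, "z": -0.1, "spin": 0, "claw": 40},
    {"x": 0, "y": 0, "z": -0.07, "spin": 0, "claw": 40},
    {"x": 0, "y": 0, "z": -0.03, "spin": 0, "claw": 40},
    {"x": 0, "y": 0, "z": -0.02, "spin": 0, "claw": 40},
    {"x": 0, "y": 0, "z": -0.02, "spin": 0, "claw": 40},
    {"x": 0, "y": 0, "z": -0.015, "spin": 0, "claw": 40},
    {"x": 0, "y": 0, "z": -0.01, "spin": 0, "claw": 40},
    {"x": 0, "y": 0, "z": 0, "spin": 0, "claw": 40}
  ]
}}

```text
time_s: 6.3
ee_pos: [0.5274, -0.155, 0.1014]
eef_rot: [-3.142, -0.0, 0.793]
force: [0.2, 0.0, -2.0]
grip_width: 0.0493
grip_force: 39.9
```

Emit:
{"name": "send_rows", "arguments": {
  "targets": [
    {"x": 0, "y": 0, "z": -0.015, "spin": 0, "claw": 40},
    {"x": 0, "y": 0, "z": -0.015, "spin": 0, "claw": 40},
    {"x": 0, "y": 0, "z": 0, "spin": 0, "claw": 40}
  ]
}}

```text
time_s: 6.6
ee_pos: [0.5272, -0.1549, 0.095]
eef_rot: [-3.141, 0.0, 0.793]
force: [0.5, 0.2, -1.5]
grip_width: 0.0494
grip_force: 39.9
```

Emit:
{"name": "send_rows", "arguments": {
  "targets": [
    {"x": 0, "y": 0, "z": -0.015, "spin": 0, "claw": 40},
    {"x": 0, "y": 0, "z": 0, "spin": 0, "claw": 40}
  ]
}}

```text
time_s: 6.8
ee_pos: [0.5273, -0.1549, 0.0921]
eef_rot: [-3.141, 0.0, 0.793]
force: [-0.1, -0.2, -1.6]
grip_width: 0.0498
grip_force: 39.9
```

Emit:
{"name": "send_rows", "arguments": {
  "targets": [
    {"x": 0, "y": 0, "z": -0.015, "spin": 0, "claw": 40},
    {"x": 0, "y": 0, "z": 0, "spin": 0, "claw": 40}
  ]
}}

```text
time_s: 7.0
ee_pos: [0.5273, -0.1549, 0.0891]
eef_rot: [-3.141, 0.0, 0.793]
force: [-0.7, 0.1, -1.5]
grip_width: 0.0497
grip_force: 39.9
```

Emit:
{"name": "send_rows", "arguments": {
  "targets": [
    {"x": 0, "y": 0, "z": -0.015, "spin": 0, "claw": 40},
    {"x": 0, "y": 0, "z": 0, "spin": 0, "claw": 40}
  ]
}}

```text
time_s: 7.2
ee_pos: [0.5277, -0.155, 0.0868]
eef_rot: [3.141, -0.0, 0.793]
force: [-1.5, 1.9, 5.2]
grip_width: 0.0494
grip_force: 40.0
```

Emit:
{"name": "send_rows", "arguments": {
  "targets": [
    {"x": 0, "y": 0, "z": -0.0075, "spin": 0, "claw": 40},
    {"x": 0, "y": 0, "z": 0, "spin": 0, "claw": 40}
  ]
}}

```text
time_s: 7.4
ee_pos: [0.5278, -0.155, 0.0856]
eef_rot: [3.141, -0.001, 0.793]
force: [-1.7, 1.9, 8.0]
grip_width: 0.0496
grip_force: 40.0
```

Emit:
{"name": "send_rows", "arguments": {
  "targets": [
    {"x": 0, "y": 0, "z": -0.0075, "spin": 0, "claw": 40},
    {"x": 0, "y": 0, "z": 0, "spin": 0, "claw": 40}
  ]
}}

```text
time_s: 7.6
ee_pos: [0.5278, -0.155, 0.0841]
eef_rot: [3.141, -0.001, 0.793]
force: [-2.6, 1.2, 7.2]
grip_width: 0.0492
grip_force: 40.0
```

Emit:
{"name": "send_rows", "arguments": {
  "targets": [
    {"x": 0, "y": 0, "z": -0.0075, "spin": 0, "claw": 40},
    {"x": 0, "y": 0, "z": 0, "spin": 0, "claw": 40}
  ]
}}

```text
time_s: 7.8
ee_pos: [0.5277, -0.1549, 0.0826]
eef_rot: [3.141, -0.001, 0.793]
force: [-2.8, 1.7, 8.5]
grip_width: 0.0498
grip_force: 40.0
```

Emit:
{"name": "send_rows", "arguments": {
  "targets": [
    {"x": 0, "y": 0, "z": -0.0075, "spin": 0, "claw": 40},
    {"x": 0, "y": 0, "z": 0, "spin": 0, "claw": 40}
  ]
}}

```text
time_s: 8.0
ee_pos: [0.5277, -0.1549, 0.0811]
eef_rot: [3.141, -0.001, 0.793]
force: [-2.4, 1.2, 7.9]
grip_width: 0.0496
grip_force: 40.0
```

Emit:
{"name": "send_rows", "arguments": {
  "targets": [
    {"x": 0, "y": 0, "z": -0.0075, "spin": 0, "claw": 40},
    {"x": 0, "y": 0, "z": 0, "spin": 0, "claw": 40}
  ]
}}

```text
time_s: 8.2
ee_pos: [0.5277, -0.1549, 0.0796]
eef_rot: [3.141, -0.001, 0.793]
force: [-2.7, 1.5, 7.1]
grip_width: 0.0493
grip_force: 40.0
```

Emit:
{"name": "send_rows", "arguments": {
  "targets": [
    {"x": 0, "y": 0, "z": -0.0075, "spin": 0, "claw": 40},
    {"x": 0, "y": 0, "z": 0, "spin": 0, "claw": 40}
  ]
}}

```text
time_s: 8.4
ee_pos: [0.5277, -0.1549, 0.0781]
eef_rot: [3.141, -0.001, 0.793]
force: [-2.9, 2.3, 8.5]
grip_width: 0.0496
grip_force: 40.0
```

Emit:
{"name": "send_rows", "arguments": {
  "targets": [
    {"x": 0, "y": 0, "z": -0.005, "spin": 0, "claw": 40},
    {"x": 0, "y": 0, "z": 0, "spin": 0, "claw": 40}
  ]
}}

```text
time_s: 8.6
ee_pos: [0.5277, -0.1549, 0.0772]
eef_rot: [3.141, -0.001, 0.793]
force: [-3.5, 1.2, 9.0]
grip_width: 0.0495
grip_force: 40.0
```

Emit:
{"name": "send_rows", "arguments": {
  "targets": [
    {"x": 0, "y": 0, "z": -0.005, "spin": 0, "claw": 40},
    {"x": 0, "y": 0, "z": 0, "spin": 0, "claw": 40}
  ]
}}

```text
time_s: 8.8
ee_pos: [0.5278, -0.1549, 0.0765]
eef_rot: [3.141, -0.001, 0.793]
force: [-3.6, 3.0, 11.8]
grip_width: 0.0495
grip_force: 40.0
```

Emit:
{"name": "send_rows", "arguments": {
  "targets": [
    {"x": 0, "y": 0, "z": -0.005, "spin": 0, "claw": 40},
    {"x": 0, "y": 0, "z": 0, "spin": 0, "claw": 40}
  ]
}}

```text
time_s: 9.0
ee_pos: [0.5279, -0.1549, 0.0759]
eef_rot: [3.14, -0.001, 0.793]
force: [-5.3, 3.6, 17.5]
grip_width: 0.0495
grip_force: 40.0
```

Emit:
{"name": "send_rows", "arguments": {
  "targets": [
    {"x": 0, "y": 0, "z": -0.005, "spin": 0, "claw": 40},
    {"x": 0, "y": 0, "z": 0, "spin": 0, "claw": 40}
  ]
}}

```text
time_s: 9.2
ee_pos: [0.528, -0.1548, 0.0753]
eef_rot: [3.14, -0.001, 0.793]
force: [-7.4, 4.1, 20.5]
grip_width: 0.0492
grip_force: 40.0
```

The force rises past the drag at about 8 N/mm, so the blue seat is home at about 22 N. Relax the push, release and go up.

Emit:
{"name": "send_rows", "arguments": {
  "targets": [
    {"x": -0.004, "y": 0.003, "z": 0.008, "spin": 0, "claw": 40},
    {"x": 0, "y": 0, "z": 0, "spin": 0, "claw": 40},
    {"x": 0, "y": 0, "z": 0, "spin": 0, "claw": 52},
    {"x": 0, "y": 0, "z": 0, "spin": 0, "claw": 65},
    {"x": 0, "y": 0, "z": 0, "spin": 0, "claw": 80},
    {"x": 0, "y": 0, "z": 0, "spin": 0, "claw": 94},
    {"x": 0, "y": 0, "z": 0, "spin": 0, "claw": 94},
    {"x": 0, "y": 0, "z": 0, "spin": 0, "claw": 94}
  ]
}}

```text
time_s: 10.0
ee_pos: [0.5266, -0.1543, 0.075]
eef_rot: [-3.141, 0.0, 0.793]
force: [-0.7, -0.6, 0.5]
grip_width: 0.089
grip_force: 0.0
```

Emit:
{"name": "send_rows", "arguments": {
  "targets": [
    {"x": 0, "y": 0, "z": 0.1, "spin": 0, "claw": 94},
    {"x": 0, "y": 0, "z": 0.2, "spin": 0, "claw": 94},
    {"x": 0, "y": 0, "z": 0.2, "spin": 0, "claw": 94},
    {"x": -0.015, "y": 0.2, "z": 0, "spin": 0, "claw": 94},
    {"x": -0.015, "y": 0.2, "z": 0, "spin": 0, "claw": 94},
    {"x": -0.015, "y": 0.2, "z": 0, "spin": 0, "claw": 94},
    {"x": -0.015, "y": 0.2, "z": 0, "spin": 0, "claw": 94},
    {"x": -0.015, "y": 0.2, "z": 0, "spin": 0, "claw": 94},
    {"x": -0.015, "y": 0.2, "z": 0, "spin": 0, "claw": 94},
    {"x": -0.015, "y": 0.2, "z": 0, "spin": 0, "claw": 94},
    {"x": -0.01, "y": 0.2, "z": 0, "spin": 0, "claw": 94},
    {"x": 0, "y": 0.09, "z": 0, "spin": 0, "claw": 94},
    {"x": 0, "y": 0, "z": 0, "spin": 0, "claw": 94},
    {"x": 0, "y": 0, "z": 0, "spin": 0, "claw": 94}
  ]
}}

```text
time_s: 11.4
ee_pos: [0.5036, 0.1834, 0.1749]
eef_rot: [-3.142, 0.0, 0.794]
force: [0.5, -1.5, -0.3]
grip_width: 0.0937
grip_force: 0.0
```

```bash
python3 - <<'E'
from h import *
i=camera("scene"); t=camera("top"); o=get_obs(); print(o["ee_pos"],o["force"])
a=cv2.resize(t[150:240,170:390],None,fx=3,fy=3,interpolation=cv2.INTER_CUBIC)
b=cv2.resize(i[130:260,180:345],None,fx=4,fy=4,interpolation=cv2.INTER_CUBIC)
b=cv2.resize(b,(380,300))
c=np.zeros((570,660,3),np.uint8);c[:270]=a;c[270:570,:380]=b
cv2.imwrite("pics/c3.png",c);cv2.imwrite("pics/s3.png",i);cv2.imwrite("pics/t3.png",t)
E
```

```text
[0.50375471 0.18265233 0.17503502] [ 0.15194292 -0.23067684 -0.35800653]
```

View pics/c3.png

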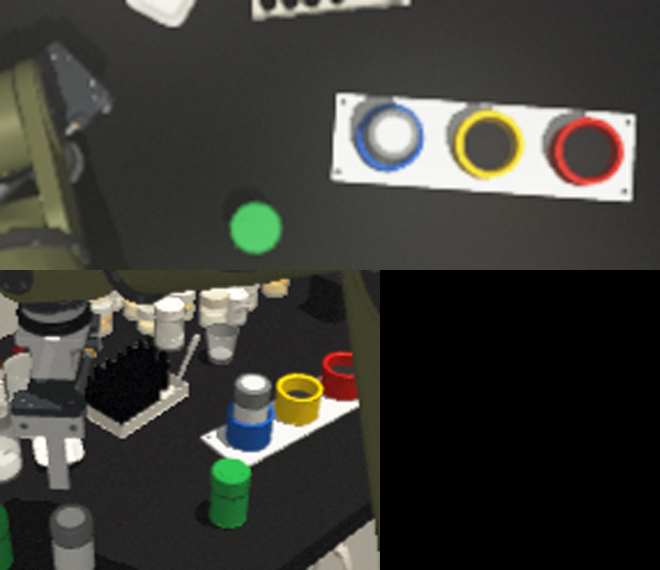

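Canister B stands upright in the blue well, at crop (392,133) in the top view. Now grasp A.

Emit:
{"name": "send_rows", "arguments": {
  "targets": [
    {"x": 0, "y": 0.003, "z": -0.2, "spin": 0, "claw": 94},
    {"x": 0, "y": 0, "z": -0.2, "spin": 0, "claw": 94},
    {"x": 0, "y": 0, "z": -0.125, "spin": 0, "claw": 94},
    {"x": 0, "y": 0, "z": -0.08, "spin": 0, "claw": 94},
    {"x": 0, "y": 0, "z": 0, "spin": 0, "claw": 94},
    {"x": 0, "y": 0, "z": 0, "spin": 0, "claw": 94}
  ]
}}

```text
time_s: 12.1
ee_pos: [0.5041, 0.1836, 0.0547]
eef_rot: [3.141, -0.0, 0.792]
force: [-0.5, -0.2, 1.0]
grip_width: 0.0937
grip_force: 0.0
```

Emit:
{"name": "send_rows", "arguments": {
  "targets": [
    {"x": 0, "y": 0, "z": 0, "spin": 0, "claw": 70},
    {"x": 0, "y": 0, "z": 0, "spin": 0, "claw": 60},
    {"x": 0, "y": 0, "z": 0, "spin": 0, "claw": 54},
    {"x": 0, "y": 0, "z": 0, "spin": 0, "claw": 50},
    {"x": 0, "y": 0, "z": 0, "spin": 0, "claw": 44},
    {"x": 0, "y": 0, "z": 0, "spin": 0, "claw": 40},
    {"x": 0, "y": 0, "z": 0, "spin": 0, "claw": 40},
    {"x": 0, "y": 0, "z": 0, "spin": 0, "claw": 40},
    {"x": 0, "y": 0, "z": 0, "spin": 0, "claw": 40}
  ],
  "force": 40
}}

```text
time_s: 13.0
ee_pos: [0.5036, 0.1843, 0.0541]
eef_rot: [-3.142, 0.0, 0.793]
force: [-1.5, 0.4, 1.4]
grip_width: 0.049
grip_force: 40.0
```

Emit:
{"name": "send_rows", "arguments": {
  "targets": [
    {"x": 0, "y": 0, "z": 0.05, "spin": 0, "claw": 40},
    {"x": 0, "y": 0, "z": 0.15, "spin": 0, "claw": 40},
    {"x": 0, "y": 0, "z": 0.2, "spin": 0, "claw": 40},
    {"x": 0, "y": 0, "z": 0.1, "spin": 0, "claw": 40},
    {"x": 0, "y": 0, "z": 0, "spin": 0, "claw": 40},
    {"x": 0, "y": 0, "z": 0, "spin": 0, "claw": 40},
    {"x": 0, "y": 0, "z": 0, "spin": 0, "claw": 40},
    {"x": 0, "y": 0, "z": 0, "spin": 0, "claw": 40}
  ]
}}

```text
time_s: 13.8
ee_pos: [0.5031, 0.1841, 0.1526]
eef_rot: [-3.14, 0.002, 0.793]
force: [1.1, 0.1, -3.5]
grip_width: 0.0495
grip_force: 40.0
```

```bash
python3 - <<'E'
from h import *
F=[]
for k in range(8):
    i=camera("scene"); F.append(get_obs()["force"])
print(np.round(F,2),np.mean(F,0)); cv2.imwrite("pics/s4.png",i)
E
```

```text
[[-1.14  0.21 -2.71]
 [-0.42 -0.12 -3.84]
 [ 0.08 -0.42 -3.77]
 [-0.21 -0.65 -3.22]
 [ 0.46  0.06 -4.  ]
 [ 0.19  0.39 -3.48]
 [-0.53 -0.1  -3.62]
 [-0.29  0.68 -4.74]] [-0.23122069  0.00687407 -3.67200031]
```

About 3.7 N, so canister A is filled and goes in the yellow well. Raise it to clear canister B and travel.

Emit:
{"name": "send_rows", "arguments": {
  "targets": [
    {"x": 0, "y": 0, "z": 0.13, "spin": 0, "claw": 40},
    {"x": 0, "y": 0, "z": 0.13, "spin": 0, "claw": 40},
    {"x": 0.008, "y": -0.199, "z": 0, "spin": 0, "claw": 40},
    {"x": 0.008, "y": -0.199, "z": 0, "spin": 0, "claw": 40},
    {"x": 0.008, "y": -0.199, "z": 0, "spin": 0, "claw": 40},
    {"x": 0.008, "y": -0.199, "z": 0, "spin": 0, "claw": 40},
    {"x": 0.008, "y": -0.199, "z": 0, "spin": 0, "claw": 40},
    {"x": 0.008, "y": -0.199, "z": 0, "spin": 0, "claw": 40},
    {"x": 0.008, "y": -0.199, "z": 0, "spin": 0, "claw": 40},
    {"x": 0.008, "y": -0.199, "z": 0, "spin": 0, "claw": 40},
    {"x": 0.008, "y": -0.199, "z": 0, "spin": 0, "claw": 40},
    {"x": 0.008, "y": -0.199, "z": 0, "spin": 0, "claw": 40},
    {"x": 0.002, "y": -0.199, "z": 0, "spin": 0, "claw": 40},
    {"x": 0, "y": 0, "z": 0, "spin": 0, "claw": 40},
    {"x": 0, "y": 0, "z": 0, "spin": 0, "claw": 40}
  ]
}}

```text
time_s: 15.7
ee_pos: [0.5197, -0.2541, 0.2057]
eef_rot: [-3.141, 0.0, 0.792]
force: [-0.3, 1.3, -4.2]
grip_width: 0.0491
grip_force: 40.0
```

Emit:
{"name": "send_rows", "arguments": {
  "targets": [
    {"x": 0, "y": 0, "z": -0.2, "spin": 0, "claw": 40},
    {"x": 0, "y": 0, "z": -0.1, "spin": 0, "claw": 40},
    {"x": 0, "y": 0, "z": -0.05, "spin": 0, "claw": 40},
    {"x": 0, "y": 0, "z": -0.05, "spin": 0, "claw": 40},
    {"x": 0, "y": 0, "z": 0, "spin": 0, "claw": 40},
    {"x": 0, "y": 0, "z": 0, "spin": 0, "claw": 40}
  ]
}}

```text
time_s: 16.3
ee_pos: [0.5205, -0.2536, 0.127]
eef_rot: [3.14, -0.0, 0.794]
force: [0.3, -0.5, -3.2]
grip_width: 0.0496
grip_force: 40.0
```

```bash
python3 - <<'E'
from h import *
i=camera("scene"); o=get_obs(); print(o["ee_pos"],o["force"])
cv2.imwrite("pics/c5.png",cv2.resize(i[110:220,250:360],None,fx=5,fy=5,interpolation=cv2.INTER_CUBIC))
p=o["ee_pos"]
for P in([p[0],p[1],p[2]-.054],[p[0],p[1],p[2]+.03],[.5201,-.2541,.056]): print((px("scene",P)-[250,110])*5)
E
```

```text
[ 0.52050796 -0.25365723  0.12713636] [ 0.16986083  0.05471225 -4.25191955]
[303.02845686 335.44042668]
[316.6293652  231.80631303]
[301.25797238 355.56257142]
```

View pics/c5.png

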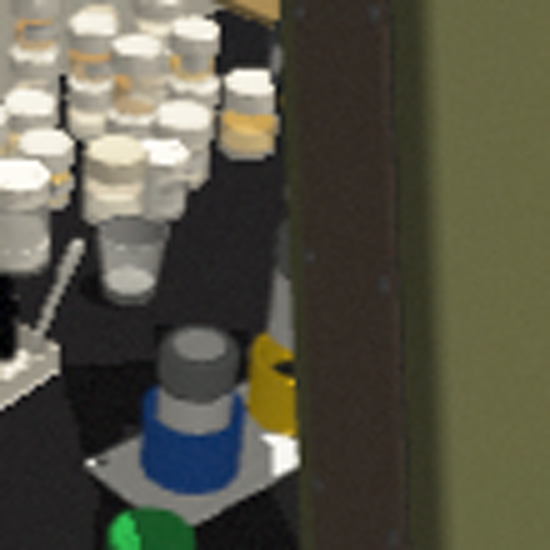

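The arm hides most of the yellow well. The visible left edges (canister at about 272, rim at about 250) agree with the projections. I'll lower and feel.

Emit:
{"name": "send_rows", "arguments": {
  "targets": [
    {"x": -0.003, "y": 0, "z": -0.04, "spin": 0, "claw": 40},
    {"x": 0, "y": 0, "z": -0.03, "spin": 0, "claw": 40},
    {"x": 0, "y": 0, "z": -0.02, "spin": 0, "claw": 40},
    {"x": 0, "y": 0, "z": -0.02, "spin": 0, "claw": 40},
    {"x": 0, "y": 0, "z": -0.015, "spin": 0, "claw": 40},
    {"x": 0, "y": 0, "z": 0, "spin": 0, "claw": 40}
  ]
}}

```text
time_s: 16.95
ee_pos: [0.5193, -0.2535, 0.1006]
eef_rot: [-3.141, 0.0, 0.793]
force: [-0.2, 1.1, -2.9]
grip_width: 0.0493
grip_force: 40.0
```

Emit:
{"name": "send_rows", "arguments": {
  "targets": [
    {"x": 0, "y": 0, "z": -0.015, "spin": 0, "claw": 40},
    {"x": 0, "y": 0, "z": 0, "spin": 0, "claw": 40}
  ]
}}

```text
time_s: 17.15
ee_pos: [0.5194, -0.2535, 0.0978]
eef_rot: [-3.141, 0.0, 0.793]
force: [0.4, 0.2, -3.6]
grip_width: 0.0494
grip_force: 40.0
```

Emit:
{"name": "send_rows", "arguments": {
  "targets": [
    {"x": 0, "y": 0, "z": -0.015, "spin": 0, "claw": 40},
    {"x": 0, "y": 0, "z": 0, "spin": 0, "claw": 40}
  ]
}}

```text
time_s: 17.35
ee_pos: [0.5193, -0.2535, 0.0947]
eef_rot: [-3.141, 0.0, 0.793]
force: [-0.5, -0.5, -4.0]
grip_width: 0.0492
grip_force: 40.0
```

Emit:
{"name": "send_rows", "arguments": {
  "targets": [
    {"x": 0, "y": 0, "z": -0.01, "spin": 0, "claw": 40},
    {"x": 0, "y": 0, "z": 0, "spin": 0, "claw": 40}
  ]
}}

```text
time_s: 17.55
ee_pos: [0.5194, -0.2535, 0.0928]
eef_rot: [-3.141, 0.0, 0.793]
force: [-0.0, -0.5, -4.8]
grip_width: 0.0494
grip_force: 40.0
```

Emit:
{"name": "send_rows", "arguments": {
  "targets": [
    {"x": 0, "y": 0, "z": -0.01, "spin": 0, "claw": 40},
    {"x": 0, "y": 0, "z": 0, "spin": 0, "claw": 40}
  ]
}}

```text
time_s: 17.75
ee_pos: [0.5193, -0.2535, 0.0908]
eef_rot: [-3.141, 0.0, 0.793]
force: [0.7, 0.4, -3.5]
grip_width: 0.049
grip_force: 40.0
```

Emit:
{"name": "send_rows", "arguments": {
  "targets": [
    {"x": 0, "y": 0, "z": -0.01, "spin": 0, "claw": 40},
    {"x": 0, "y": 0, "z": 0, "spin": 0, "claw": 40}
  ]
}}

```text
time_s: 17.95
ee_pos: [0.5193, -0.2535, 0.0888]
eef_rot: [-3.141, 0.0, 0.793]
force: [-0.6, -0.5, -3.8]
grip_width: 0.0495
grip_force: 40.0
```

Emit:
{"name": "send_rows", "arguments": {
  "targets": [
    {"x": 0, "y": 0, "z": -0.01, "spin": 0, "claw": 40},
    {"x": 0, "y": 0, "z": 0, "spin": 0, "claw": 40}
  ]
}}

```text
time_s: 18.15
ee_pos: [0.5193, -0.2535, 0.0868]
eef_rot: [-3.141, 0.0, 0.793]
force: [0.0, -0.1, -3.3]
grip_width: 0.0491
grip_force: 40.0
```

Emit:
{"name": "send_rows", "arguments": {
  "targets": [
    {"x": 0, "y": 0, "z": -0.0075, "spin": 0, "claw": 40},
    {"x": 0, "y": 0, "z": 0, "spin": 0, "claw": 40}
  ]
}}

```text
time_s: 18.35
ee_pos: [0.5195, -0.2536, 0.0856]
eef_rot: [3.141, -0.0, 0.793]
force: [-1.0, 0.8, -2.5]
grip_width: 0.0494
grip_force: 40.0
```

Emit:
{"name": "send_rows", "arguments": {
  "targets": [
    {"x": 0, "y": 0, "z": -0.0075, "spin": 0, "claw": 40},
    {"x": 0, "y": 0, "z": 0, "spin": 0, "claw": 40}
  ]
}}

```text
time_s: 18.55
ee_pos: [0.5197, -0.2537, 0.0846]
eef_rot: [3.141, -0.0, 0.793]
force: [-1.9, 2.1, 4.9]
grip_width: 0.0495
grip_force: 40.0
```

Emit:
{"name": "send_rows", "arguments": {
  "targets": [
    {"x": 0, "y": 0, "z": -0.0075, "spin": 0, "claw": 40},
    {"x": 0, "y": 0, "z": -0.0075, "spin": 0, "claw": 40},
    {"x": 0, "y": 0, "z": 0, "spin": 0, "claw": 40}
  ]
}}

```text
time_s: 18.85
ee_pos: [0.5196, -0.2537, 0.0816]
eef_rot: [3.141, -0.0, 0.793]
force: [-2.4, 1.3, 5.4]
grip_width: 0.0494
grip_force: 40.0
```

Emit:
{"name": "send_rows", "arguments": {
  "targets": [
    {"x": 0, "y": 0, "z": -0.0075, "spin": 0, "claw": 40},
    {"x": 0, "y": 0, "z": -0.0075, "spin": 0, "claw": 40},
    {"x": 0, "y": 0, "z": 0, "spin": 0, "claw": 40}
  ]
}}

```text
time_s: 19.15
ee_pos: [0.5196, -0.2536, 0.0786]
eef_rot: [3.141, -0.0, 0.793]
force: [-3.3, 1.6, 5.9]
grip_width: 0.0492
grip_force: 40.0
```

Emit:
{"name": "send_rows", "arguments": {
  "targets": [
    {"x": 0, "y": 0, "z": -0.0075, "spin": 0, "claw": 40},
    {"x": 0, "y": 0, "z": 0, "spin": 0, "claw": 40}
  ]
}}

```text
time_s: 19.35
ee_pos: [0.5196, -0.2536, 0.0771]
eef_rot: [3.141, -0.0, 0.793]
force: [-1.4, 2.1, 5.6]
grip_width: 0.0496
grip_force: 40.0
```

Emit:
{"name": "send_rows", "arguments": {
  "targets": [
    {"x": 0, "y": 0, "z": -0.005, "spin": 0, "claw": 40},
    {"x": 0, "y": 0, "z": 0, "spin": 0, "claw": 40}
  ]
}}

```text
time_s: 19.55
ee_pos: [0.5196, -0.2536, 0.0762]
eef_rot: [3.141, -0.0, 0.793]
force: [-2.7, 1.1, 5.9]
grip_width: 0.0494
grip_force: 40.0
```

Emit:
{"name": "send_rows", "arguments": {
  "targets": [
    {"x": 0, "y": 0, "z": -0.005, "spin": 0, "claw": 40},
    {"x": 0, "y": 0, "z": 0, "spin": 0, "claw": 40}
  ]
}}

```text
time_s: 19.75
ee_pos: [0.5196, -0.2536, 0.0752]
eef_rot: [3.141, -0.0, 0.793]
force: [-3.0, 1.2, 7.3]
grip_width: 0.0489
grip_force: 40.0
```

Emit:
{"name": "send_rows", "arguments": {
  "targets": [
    {"x": 0, "y": 0, "z": -0.005, "spin": 0, "claw": 40},
    {"x": 0, "y": 0, "z": 0, "spin": 0, "claw": 40}
  ]
}}

```text
time_s: 19.95
ee_pos: [0.5197, -0.2537, 0.0746]
eef_rot: [3.141, -0.0, 0.793]
force: [-4.3, 2.5, 10.2]
grip_width: 0.0491
grip_force: 40.0
```

Emit:
{"name": "send_rows", "arguments": {
  "targets": [
    {"x": 0, "y": 0, "z": -0.005, "spin": 0, "claw": 40},
    {"x": 0, "y": 0, "z": 0, "spin": 0, "claw": 40}
  ]
}}

```text
time_s: 20.15
ee_pos: [0.5198, -0.2536, 0.074]
eef_rot: [3.14, -0.0, 0.793]
force: [-5.0, 4.0, 15.4]
grip_width: 0.049
grip_force: 40.0
```

Emit:
{"name": "send_rows", "arguments": {
  "targets": [
    {"x": 0, "y": 0, "z": -0.003, "spin": 0, "claw": 40},
    {"x": 0, "y": 0, "z": 0, "spin": 0, "claw": 40}
  ]
}}

```text
time_s: 20.35
ee_pos: [0.5198, -0.2536, 0.0737]
eef_rot: [3.14, -0.0, 0.793]
force: [-5.6, 5.1, 17.6]
grip_width: 0.049
grip_force: 40.0
```

Emit:
{"name": "send_rows", "arguments": {
  "targets": [
    {"x": -0.004, "y": 0.003, "z": 0.008, "spin": 0, "claw": 40},
    {"x": 0, "y": 0, "z": 0, "spin": 0, "claw": 40},
    {"x": 0, "y": 0, "z": 0, "spin": 0, "claw": 52},
    {"x": 0, "y": 0, "z": 0, "spin": 0, "claw": 65},
    {"x": 0, "y": 0, "z": 0, "spin": 0, "claw": 80},
    {"x": 0, "y": 0, "z": 0, "spin": 0, "claw": 94},
    {"x": 0, "y": 0, "z": 0, "spin": 0, "claw": 94},
    {"x": 0, "y": 0, "z": 0, "spin": 0, "claw": 94}
  ]
}}

```text
time_s: 21.15
ee_pos: [0.5186, -0.253, 0.0735]
eef_rot: [-3.142, -0.0, 0.793]
force: [-0.1, 0.6, 0.6]
grip_width: 0.0887
grip_force: 0.0
```

Emit:
{"name": "send_rows", "arguments": {
  "targets": [
    {"x": 0, "y": 0, "z": 0.1, "spin": 0, "claw": 94},
    {"x": 0, "y": 0, "z": 0.2, "spin": 0, "claw": 94},
    {"x": 0, "y": 0, "z": 0.2, "spin": 0, "claw": 94},
    {"x": -0.1, "y": -0.15, "z": 0.1, "spin": 0, "claw": 94},
    {"x": -0.1, "y": -0.15, "z": 0, "spin": 0, "claw": 94},
    {"x": -0.1, "y": -0.15, "z": 0, "spin": 0, "claw": 94},
    {"x": -0.1, "y": -0.15, "z": 0, "spin": 0, "claw": 94},
    {"x": -0.1, "y": -0.15, "z": 0, "spin": 0, "claw": 94},
    {"x": -0.1, "y": -0.15, "z": 0, "spin": 0, "claw": 94},
    {"x": -0.1, "y": -0.15, "z": 0, "spin": 0, "claw": 94},
    {"x": -0.1, "y": -0.15, "z": 0, "spin": 0, "claw": 94},
    {"x": 0, "y": 0, "z": 0, "spin": 0, "claw": 94}
  ]
}}

```text
time_s: 22.35
ee_pos: [0.3561, -0.4957, 0.1932]
eef_rot: [-3.141, 0.0, 0.789]
force: [0.7, 0.7, 0.3]
grip_width: 0.0936
grip_force: 0.0
```

```bash
python3 - <<'E'
from h import *
i=camera("scene"); t=camera("top"); o=get_obs(); print(o["time_s"],o["ee_pos"],o["force"])
a=cv2.resize(t[100:260,110:390],None,fx=2.5,fy=2.5,interpolation=cv2.INTER_CUBIC)
b=i[130:260,150:345]; b=cv2.resize(b,(300,200))
c=np.zeros((600,700,3),np.uint8);c[:400]=a;c[400:600,:300]=b
cv2.imwrite("pics/c6.png",c)
E
```

```text
22.45 [ 0.35826674 -0.49313397  0.19325917] [0.17879098 0.34860771 0.21127613]
```

View pics/c6.png

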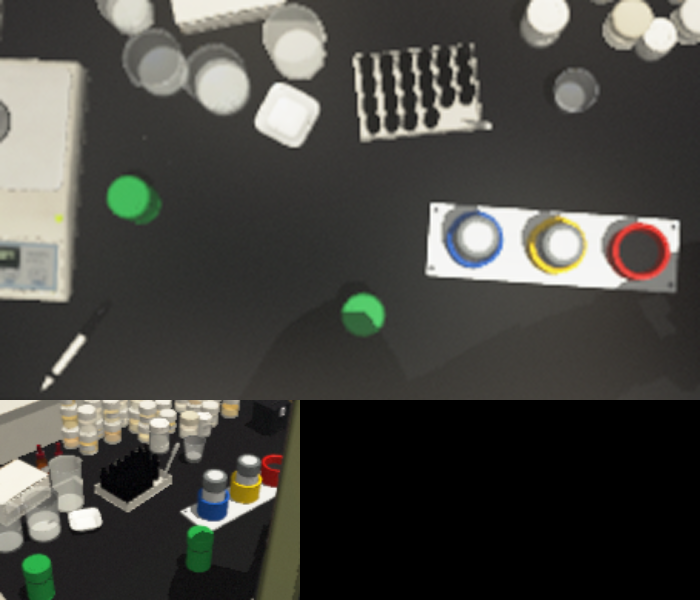

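Both canisters stand upright in the blue well (475,236) and the yellow well (562,243). The red well is empty, the bystanders are unmoved and the arm is clear. Handing in.

```bash
python3 -c "
from station import *
print(hand_in())"
```

```text
the job is handed in; nothing more can be done
None
```

I handed the job in at about 22 s: the hollow canister (B, felt about 1.5 N) stands in the blue well and the filled one (A, about 3.7 N) in the yellow, both upright and pressed at about 22 N until the force showed the seats home, with red left empty and the bystanders unmoved in the last picture.

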